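# Bring the fan test rig back up after a trip

## Task

The fan test rig has tripped. With closed fingers, push the white breaker on the panel fully home, then the yellow one, then press the green start button on the loose start/stop box all the way and let it spring back. Leave the blue breaker out, do not press the red stop button, press the box where it lies without picking it up or shoving it, and leave everything else where it is.

Things in the scene. Friction and masses are not known exactly. Their poses are not given: they have to be found in the camera images.
- panel: fixed test panel, an aluminium box 110 x 260 x 60 mm with a grey top plate carrying three breakers in a row along its y axis (at x = +10 mm, y = -75, 0, +75 mm); origin at the centre of its underside, z up
- white_top (a point): centre of the top face of the white breaker's cap; it moves down with the cap. Popped out it is 77 to 78 mm above the bench and about 14 mm above the collar; fully home it is 70 mm above the bench. Caps sit in a row 75 mm apart, in any order; z is up
- yellow_top (a point): centre of the top face of the yellow breaker's cap; it moves down with the cap. Popped out it is 77 to 78 mm above the bench and about 14 mm above the collar; fully home it is 70 mm above the bench. Caps sit in a row 75 mm apart, in any order; z is up
- blue_top (a point): centre of the top face of the blue breaker's cap; it moves down with the cap. Popped out it is 77 to 78 mm above the bench and about 14 mm above the collar; fully home it is 70 mm above the bench. Caps sit in a row 75 mm apart, in any order; z is up. Leave this one out
- cap_white (a joint): white round breaker cap on the panel, 24 mm across: slide value in m, 0 = popped out, 0.008 = fully home. It stays where it is pushed (about 3 N to move it, no spring)
- cap_yellow (a joint): yellow round breaker cap on the panel, 24 mm across: slide value in m, 0 = popped out, 0.008 = fully home. It stays where it is pushed (about 3 N to move it, no spring)
- cap_blue (a joint): blue round breaker cap on the panel, 24 mm across: slide value in m, 0 = popped out, 0.008 = fully home. It stays where it is pushed (about 3 N to move it, no spring)
- pendant: loose black start/stop box, 75 x 145 x 40 mm, 0.35 to 0.6 kg, lying flat on four rubber feet, with a green button at y = +35 mm and a red one at y = -35 mm; origin at the centre of its underside, z up
- start_top (a point): centre of the top face of the green start button, 24 mm across; 53 mm above the bench when released, 47 mm when pressed all the way
- stop_top (a point): centre of the top face of the red stop button, 24 mm across, 53 mm above the bench; not to be pressed
- button_start (a joint): green button: slide value in m, 0 = released, 0.006 = pressed all the way. Spring return, 2 N to start it moving, 5 N at the bottom
- button_stop (a joint): red button: slide value in m, 0 = released, 0.006 = pressed all the way; same spring
- fan: loose black case fan 80 x 80 x 25 mm lying flat; origin at the centre of its underside; a bystander
- spool: loose solder spool with blue flanges, 62 x 79 x 31 mm; origin at the centre of its underside; a bystander
- cutters: loose side cutters with blue grips, 48 x 130 x 10 mm, lying flat; origin at the centre of their underside; a bystander

How it is judged:
On the way, in this order (a step that is already met when the one before it is completed fails the run):
1. the white breaker is pushed home (value of joint cap_white above 0.0065 m), for 0.1 s.
2. then the yellow breaker is pushed home (value of joint cap_yellow above 0.0065 m), for 0.1 s.
3. then the green start button is pressed all the way (value of joint button_start above 0.0045 m), for 0.05 s.
At the end, for the whole second after the job is handed in: white and yellow breakers home (within 1.5 mm), blue one out (pushed under 3 mm), both box buttons released (within 1.5 mm), the box flat and still within 30 mm of its start, fan, spool and cutters within 25 mm of theirs (value of joint each of cap_white, cap_yellow above 0.0065 m and value of joint cap_blue below 0.003 m and value of joint each of button_start, button_stop below 0.0015 m and distance of pendant from where it was at the start of the episode below 0.03 m and linear speed of pendant below 0.02 m/s and angle between pendant's own z axis and vertical below 0.08 rad and distance of each of fan, spool, cutters from where it was at the start of the episode below 0.025 m); the robot touches nothing.
It fails at once if the yellow breaker is pushed in while the white one is not home (value of joint cap_yellow above 0.003 m and value of joint cap_white below 0.0065 m).
It fails at once if the green button is pressed while the yellow breaker is not home (value of joint button_start above 0.003 m and value of joint cap_yellow below 0.0065 m).
It fails at once if the blue breaker is pushed in or the red stop button is pressed (value of joint any of cap_blue, button_stop above 0.003 m).
It fails at once if the start/stop box is lifted, tipped or shoved out of its place (height (world z) of pendant above 0.012 m or angle between pendant's own z axis and vertical above 0.15 rad or distance of pendant from where it was at the start of the episode above 0.03 m).
It fails at once if a bystander is picked up or pushed aside by more than 25 mm (distance of any of fan, spool, cutters from where it was at the start of the episode above 0.025 m).
It also fails if it takes over 40 s, if anything falls off the work surface, if the arm or the gripper's body presses on something with over 40 N, if the wrist force passes 120 N, or if a joint passes its speed limit or range.

## Robot

A 7-joint arm with a two-finger parallel gripper is mounted at the origin on the work surface; the furniture and walls round the work are solid. World frame = base frame: x ahead of the robot, y to its left, z up, the work surface at z = 0. Lengths are in m, angles in rad, forces in N, time in s.
With the tool pointing down it reaches from about 0.425 to 0.825 m from the base axis. Payload 3.6 kg.
Tool frame: the origin (TCP) lies where the fingers leave the gripper's body, on its centre line; the fingertips stand 84 mm ahead of it and the grasp point (between the pads) lies 65 mm ahead of it; z points along the fingers, y is the line along which they close (so a half turn about z gives the same grasp; the last joint's range is limited). The gripper opens to 93 mm and grips with 3 to 60 N. Pads are 15 mm wide; open, the fingers measure 128 mm over their backs; the gripper's body (75 mm by 188 mm) begins 65 mm behind the grasp point.
Start: joints at [-1.367, 0.615, -0.013, 1.423, 0.008, 1.103, -0.04], TCP at [0.148, 0.633, 0.303] pointing down, gripper open.
Joint ranges: [-3.12, 3.12], [-0.3, 2.06], [-1.34, 1.32], [0.26, 2.42], [-1.36, 4.5], [0.01, 1.98], [-2.84, 2.84]. Speed limits (rad/s): [2.79, 2.79, 3.14, 3.14, 3.14, 3.14, 3.14].

## Interface

Orientations are given as [roll, pitch, yaw] about the fixed x, y, z axes, in that order (R = Rz(yaw) Ry(pitch) Rx(roll)).
In Python, from workcell import arm gives the robot as it stands.
- The arm moves only by the tool drive_tool, never from a script. Its argument "increments" is a list of rows, each a list of 2 entries, a list of its own where there are three numbers: the shift along the world's x, y, z in mm, then the turn about the world's z in rad. In form: [[[tx, ty, tz], twist], ...]. A call has 1 to 5 rows; each row shifts and turns the commanded pose from where the row before left it; what a row does not reach is not made up. A row lasts 1/10 s, in which the tool goes at most 50 mm and 8.59 degrees, less where a joint would pass 70% of its speed; a pose out of reach is approached as far as the arm can. A call with a gripper value outside its range is refused whole. "fingers" is the finger opening in mm, from 0 to 93, set as the call begins (left out, the last holds). The fingers move at their own pace and stop on an object; the grip force is fixed at half the most. Time passes only in rows, so rows that do not move let the fingers close. It gives the time, the measured TCP pose, the force, the opening and the grip force at its end, in the units of the state.
- arm.read_state(): the state, without advancing time (a new reading comes with each control period).
- arm.grab_frame(name): name is "side" or "top"; returns a dict with "color" (480x640x3 uint8, red, green, blue), "z_map" (480x640 float32, m along the optical axis (not along the pixel's ray), 0 where there is no reading), "camera_matrix" (3x3 intrinsics, pixels), "R" (3x3) and "t" (3): a world point X has camera coordinates R X + t. Camera axes: x right, y down, z forward; pixel columns grow to the right and rows downward; lengths in m; the calibration is good to about 2 mm. A picture is of the moment at which its call begins.
- arm.finish_job(): hands the job in; it is judged then, once.
The state is a dict: "clock": time; "joint_positions": joint angles; "dq": joint speeds; "joint_torque": joint torques, N m; "tcp_pos": TCP position; "orientation": TCP orientation; "force": force on the tool from outside, world axes, zero at the start; "moment": the same for the moment, N m; "opening": finger opening in m; "finger_force": force on a finger pad.
Only numpy, scipy, OpenCV 4.12 (cv2) and the standard library are available. Lean on these libraries where they do the work, as an engineer would, in place of code of your own. Each camera call takes 0.05 s, during which the arm holds its last target. There are 200 camera calls.

## Working session

There is one attempt and no reset: what is moved stays moved. The work goes in short steps, Python scripts to look and compute and a tool call to move; the robot and the scene stay as the last step left them, time stands still between calls to the robot, and variables do not carry over. Pictures are saved under pics/ and viewed, at most 10 in all, crops included, and the job is handed in when it is done.

Besides the shell and the picture viewer there is one more tool, called after "Emit:" as name(argument=value, ...) on one line, values as JSON. drive_tool: Moves the arm, as the interface text tells. Its arguments: {"type":"object","properties":{"increments":{"type":"array"},"fingers":{"type":"number"}},"required":["increments"]}

```bash
mkdir -p pics
cat > h.py <<'E'
import numpy as np, cv2
from workcell import arm
def grab(n,save=None):
    f=arm.grab_frame(n)
    if save: cv2.imwrite(f'pics/{save}.png',f['color'][:,:,::-1])
    return f
def ray(f,u,v,z):
    K,R,t=map(np.array,(f['camera_matrix'],f['R'],f['t']))
    d=R.T@np.linalg.solve(K,[u,v,1.]); c=-R.T@t
    return c+d*(z-c[2])/d[2]
E
python3 - <<'E'
from h import *
for n in('top','side'):
    f=grab(n,n+'0'); np.savez(n+'0.npz',**{k:np.array(v) for k,v in f.items()}); print(n,-np.array(f['R']).T@f['t'])
s=arm.read_state();print(s['clock'],s['tcp_pos'],s['orientation'],s['opening'],s['force'])
E
```

```text
top [ 0.25961375 -0.04185847  1.21320222]
side [0.278566   0.95222921 0.59443463]
0.1 [0.1479224  0.63241599 0.30169117] [-3.13924239e+00  8.17785809e-06  2.91183446e+00] 0.09294939610778935 [ 0.42393198 -0.05692758 -0.41715881]
```

View pics/top0.png

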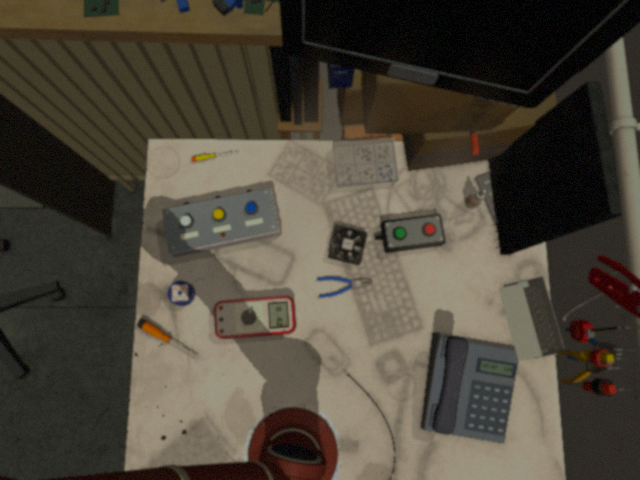

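View pics/side0.png

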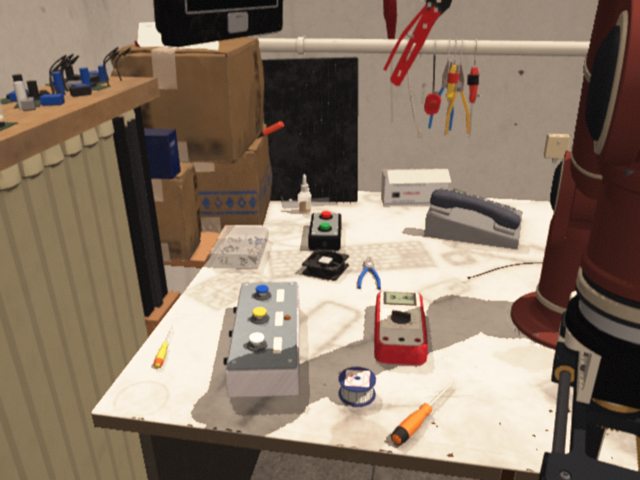

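The top view shows white at (186,220), yellow (219,214), blue (251,208), green (400,233) and red (429,229). The side view shows the same five at (257,338), (260,313), (262,290), (325,227) and (326,214). I'll measure their centroids next.

```bash
cat >> h.py <<'E'
def cen(f,name,u,v,r=11):
    im=f['color'][v-r:v+r+1,u-r:u+r+1]; h=cv2.cvtColor(im,cv2.COLOR_RGB2HSV).astype(int);H,S,V=h[...,0],h[...,1],h[...,2]
    m={'white':(S<45)&(V>150),'yellow':(abs(H-25)<9)&(S>130)&(V>90),'blue':(abs(H-112)<12)&(S>140),'green':(abs(H-65)<25)&(S>110),'red':((H<10)|(H>170))&(S>120)}[name]
    n,l,s,c=cv2.connectedComponentsWithStats(m.astype(np.uint8))
    k=1+np.argmax(s[1:,4]); return c[k]+[u-r,v-r],s[k]
E
python3 - <<'E'
from h import *
P={'top':dict(white=(186,220),yellow=(219,214),blue=(251,208),green=(400,233),red=(429,229)),
'side':dict(white=(257,338),yellow=(260,313),blue=(262,290),green=(325,227),red=(326,214))}
Z=dict(white=.0775,yellow=.0775,blue=.0775,green=.053,red=.053)
for n in P:
    f=np.load(n+'0.npz')
    for k,(u,v) in P[n].items():
        c,s=cen(f,k,u,v,11 if n=='top' else 9); d=f['z_map'][v,u]
        K=f['camera_matrix'];X=f['R'].T@(np.linalg.solve(K,[u*d,v*d,d])-f['t'])
        print(n,k,c.round(1),s[2:],ray(f,*c,Z[k]).round(4),'depth',X.round(4))
E
```

```text
top white [184.9 220. ] [ 8  7 46] [0.5139 0.249  0.0775] depth [0.5145 0.2473 0.0749]
top yellow [218.  213.6] [11 11 94] [0.5293 0.1751 0.0775] depth [0.5289 0.1733 0.0748]
top blue [250.5 206.9] [10 10 78] [0.5453 0.102  0.0775] depth [0.5419 0.1004 0.0807]
top green [399.5 232.6] [10 11 88] [ 0.4918 -0.2416  0.053 ] depth [ 0.4902 -0.2422  0.0563]
top red [429.1 228.7] [11 11 98] [ 0.5013 -0.311   0.053 ] depth [ 0.5002 -0.3103  0.0552]
side white [257. 335.] [ 19  15 245] [0.5119 0.2464 0.0775] depth [0.5099 0.2535 0.0771]
side yellow [259.1 312. ] [ 13   9 104] [0.5267 0.1827 0.0775] depth [0.5243 0.1855 0.0775]
side blue [261.6 288.6] [12  8 70] [0.5429 0.1088 0.0775] depth [0.542  0.11   0.0755]
side green [324.6 226.1] [10  7 61] [ 0.4889 -0.2258  0.053 ] depth [ 0.4889 -0.2315  0.0482]
side red [325.6 214.4] [10  8 68] [ 0.4981 -0.293   0.053 ] depth [ 0.4984 -0.2998  0.0512]
```

Emit:
drive_tool(increments=[[[30,-30,0],0],[[30,-32,0],0],[[30,-32,0],0],[[30,-32,0],0],[[30,-32,0],0]], fingers=0)

```text
clock: 0.6
tcp_pos: [0.2989, 0.4732, 0.3023]
orientation: [-3.141, -0.0, 2.912]
force: [0.8, 0.3, -0.3]
opening: 0.0577
finger_force: 0.0
```

Emit:
drive_tool(increments=[[[30,-32,0],0],[[30,-32,0],0],[[30,-32,0],0],[[30,-32,0],0],[[30,-32,0],0]])

```text
clock: 1.1
tcp_pos: [0.4488, 0.3133, 0.3025]
orientation: [-3.141, -0.001, 2.912]
force: [0.5, 0.1, -0.5]
opening: 0.0173
finger_force: 0.0
```

Emit:
drive_tool(increments=[[[32,-33,0],0],[[32,-32,0],0],[[0,0,-35],0],[[0,0,-35],0],[[0,0,-35],0]])

```text
clock: 1.6
tcp_pos: [0.5122, 0.2493, 0.1965]
orientation: [3.141, 0.0, 2.911]
force: [0.8, 0.1, -0.4]
opening: 0.0008
finger_force: 0.0
```

Run:
```python
from h import *
f=grab('side'); g=grab('top')
a=cv2.resize(f['color'][220:400,180:360],(540,540),interpolation=cv2.INTER_CUBIC)
cv2.imwrite('pics/w1.png',a[:,:,::-1]); print(arm.read_state()['tcp_pos'],arm.read_state()['opening'])
```

```text
[0.509202   0.24835082 0.19308223] 0.0007655685640287125
```

View pics/w1.png

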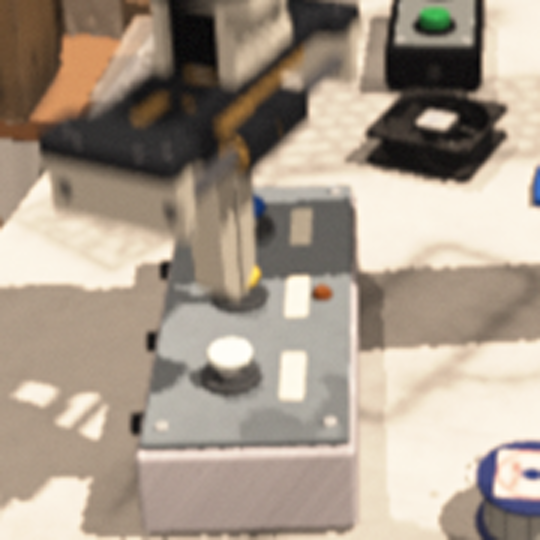

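The fingertip in the side view is near crop (225,295), which is (255,318) in the full image. It hides yellow only because it stands higher. I'll check that by projecting the TCP state into the image.

Run:
```python
from h import *
f=grab('side')
s=arm.read_state();print(s['clock'],s['tcp_pos'],s['orientation'],s['force'])
for X in([*s['tcp_pos'][:2],s['tcp_pos'][2]-.084],[.513,.248,.0775]):
    p=f['camera_matrix']@(f['R']@X+f['t']);print((p/p[2])[:2].round(1))
```

```text
1.75 [0.51076974 0.24925619 0.19578473] [-3.13765068 -0.00456566  2.91186118] [-0.59470141  0.17915855  0.27462448]
[255.9 317.5]
[256.1 335.5]
```

The projection (256,318) agrees with the picture, so I'm pushing white.

Emit:
drive_tool(increments=[[[1,-1,-20],0],[[0,0,-8],0],[[0,0,-5],0],[[0,0,-3],0],[[0,0,-2],0]])

```text
clock: 2.25
tcp_pos: [0.5134, 0.2493, 0.1607]
orientation: [3.141, 0.001, 2.912]
force: [-0.7, 0.1, 2.7]
opening: 0.0004
finger_force: 1.4
```

Emit:
drive_tool(increments=[[[0,0,-2],0],[[0,0,-1],0],[[0,0,-1],0]])

```text
clock: 2.55
tcp_pos: [0.5134, 0.2492, 0.1562]
orientation: [3.141, 0.001, 2.912]
force: [-0.5, -0.1, 2.6]
opening: 0.0004
finger_force: 1.4
```

Contact is about 3 N, the friction level, so the cap is moving. I'll go on to the stop.

Emit:
drive_tool(increments=[[[0,0,-1],0],[[0,0,-1],0],[[0,0,0],0]])

```text
clock: 2.85
tcp_pos: [0.5134, 0.2492, 0.1544]
orientation: [3.141, 0.001, 2.912]
force: [-0.7, -0.9, 6.8]
opening: 0.0005
finger_force: 3.0
```

Emit:
drive_tool(increments=[[[0,0,-0.5],0],[[0,0,-0.5],0],[[0,0,0],0]])

```text
clock: 3.15
tcp_pos: [0.5134, 0.2492, 0.1544]
orientation: [3.14, 0.001, 2.912]
force: [-2.8, -0.4, 12.1]
opening: 0.0006
finger_force: 5.7
```

White is home: z stopped at 0.1544 and the force rose. I'm lifting and moving to yellow.

Emit:
drive_tool(increments=[[[0,0,20],0],[[0,0,20],0],[[8,-37,0],0],[[8,-37,0],0],[[0,0,0],0]])

```text
clock: 3.65
tcp_pos: [0.5303, 0.1672, 0.1924]
orientation: [-3.136, 0.001, 2.902]
force: [1.1, -0.7, -0.3]
opening: 0.0001
finger_force: 0.0
```

Run:
```python
from h import *
f=grab('side')
a=cv2.resize(f['color'][220:400,180:360],(540,540),interpolation=cv2.INTER_CUBIC)
cv2.imwrite('pics/y1.png',a[:,:,::-1]); print(arm.read_state()['tcp_pos'])
```

```text
[0.52953934 0.17085596 0.19225152]
```

View pics/y1.png

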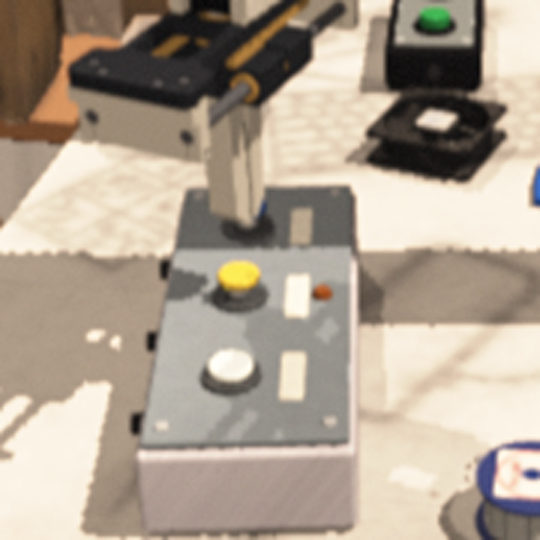

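White now sits flush at crop (230,365), while yellow at (238,278) is still up. The tip overshot slightly in y, so I'll let it settle before descending.

Emit:
drive_tool(increments=[[[0,0,0],0],[[0,0,0],0],[[0,0,-10],0],[[0,0,-5],0]])

```text
clock: 4.1
tcp_pos: [0.5283, 0.1759, 0.1766]
orientation: [-3.141, -0.002, 2.914]
force: [-1.0, -0.1, -0.2]
opening: 0.0005
finger_force: 0.0
```

Emit:
drive_tool(increments=[[[0,-1,-8],0],[[0,0,-5],0],[[0,0,-3],0],[[0,0,-2],0],[[0,0,-2],0]])

```text
clock: 4.6
tcp_pos: [0.5286, 0.1738, 0.1578]
orientation: [-3.141, -0.001, 2.912]
force: [-2.2, -1.2, 2.8]
opening: 0.0005
finger_force: 1.4
```

Emit:
drive_tool(increments=[[[0,0,-1],0],[[0,0,-1],0],[[0,0,-1],0],[[0,0,0],0]])

```text
clock: 5.0
tcp_pos: [0.5292, 0.1739, 0.1546]
orientation: [3.141, 0.001, 2.912]
force: [-0.2, 0.4, 0.1]
opening: 0.0005
finger_force: 0.0
```

Emit:
drive_tool(increments=[[[0,0,-1],0],[[0,0,-0.5],0],[[0,0,0],0]])

```text
clock: 5.3
tcp_pos: [0.5296, 0.1741, 0.1544]
orientation: [3.141, 0.002, 2.912]
force: [-2.2, -1.5, 8.9]
opening: 0.0005
finger_force: 4.1
```

Yellow is home. I'm lifting and moving over to green.

Emit:
drive_tool(increments=[[[0,0,30],0],[[0,0,30],0],[[0,0,10],0],[[-4,-35,0],0],[[-4,-40,0],0]])

```text
clock: 5.8
tcp_pos: [0.5215, 0.1002, 0.2232]
orientation: [3.14, 0.002, 2.917]
force: [0.4, -1.1, 0.2]
opening: 0.0002
finger_force: 0.0
```

Emit:
drive_tool(increments=[[[-4,-40,0],0],[[-4,-40,0],0],[[-4,-40,0],0],[[-4,-40,0],0],[[-4,-40,0],0]])

```text
clock: 6.3
tcp_pos: [0.501, -0.1027, 0.2227]
orientation: [-3.142, 0.001, 2.912]
force: [-0.2, -0.4, 0.8]
opening: 0.0007
finger_force: 0.0
```

Emit:
drive_tool(increments=[[[-4,-40,0],0],[[-3,-40,0],0],[[-3,-40,0],0],[[0,-20,-20],0],[[0,0,-20],0]])

```text
clock: 6.8
tcp_pos: [0.4906, -0.2464, 0.1826]
orientation: [-3.138, 0.003, 2.905]
force: [0.2, -0.8, -1.2]
opening: 0.0002
finger_force: 0.0
```

Emit:
drive_tool(increments=[[[0,0,-20],0],[[0,0,-20],0],[[0,0,0],0],[[0,0,0],0]])

```text
clock: 7.2
tcp_pos: [0.4912, -0.2411, 0.1429]
orientation: [-3.142, -0.0, 2.912]
force: [-0.3, -0.1, 0.5]
opening: 0.0002
finger_force: 0.0
```

Run:
```python
from h import *
f=grab('side'); s=arm.read_state()
a=cv2.resize(f['color'][180:360,220:400],(540,540),interpolation=cv2.INTER_CUBIC)
cv2.imwrite('pics/g1.png',a[:,:,::-1]); print(s['tcp_pos'])
for X in([*s['tcp_pos'][:2],s['tcp_pos'][2]-.084],[.491,-.241,.053]):
    p=f['camera_matrix']@(f['R']@X+f['t']);print((p/p[2])[:2].round(1))
```

```text
[ 0.49155047 -0.24131246  0.1436167 ]
[324.6 220.7]
[324.8 223.4]
```

View pics/g1.png

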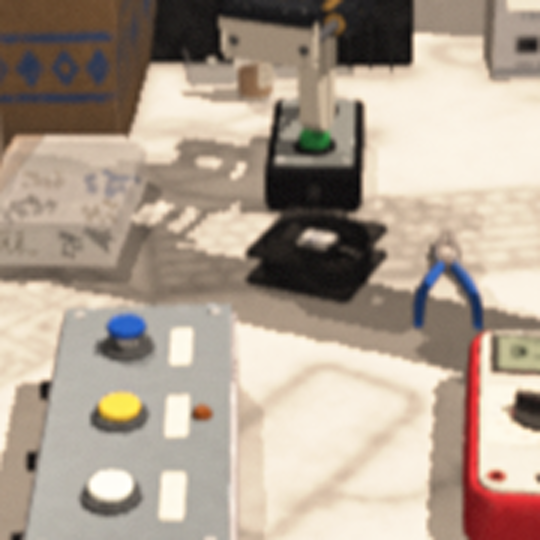

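The tip is centred just above green at crop (316,135). White and yellow are home, and blue is still out. I'm pressing now.

Emit:
drive_tool(increments=[[[0,0,-4],0],[[0,0,-3],0],[[0,0,-2],0],[[0,0,-2],0]])

```text
clock: 7.65
tcp_pos: [0.4916, -0.2413, 0.1329]
orientation: [-3.141, 0.002, 2.912]
force: [-0.4, -0.2, 4.9]
opening: 0.0006
finger_force: 2.1
```

Emit:
drive_tool(increments=[[[0,0,-1],0],[[0,0,-0.5],0],[[0,0,0],0]])

```text
clock: 7.95
tcp_pos: [0.4916, -0.2413, 0.1314]
orientation: [-3.141, 0.002, 2.912]
force: [-0.2, 0.2, 6.0]
opening: 0.0003
finger_force: 3.0
```

Emit:
drive_tool(increments=[[[0,0,-0.5],0],[[0,0,-0.5],0],[[0,0,0],0]])

```text
clock: 8.25
tcp_pos: [0.4916, -0.2413, 0.1313]
orientation: [-3.141, 0.002, 2.912]
force: [-1.7, 0.4, 11.0]
opening: 0.0005
finger_force: 6.0
```

Bottomed: 11 N with no further travel. I'm lifting off.

Emit:
drive_tool(increments=[[[0,0,5],0],[[0,0,20],0],[[0,0,40],0],[[0,0,40],0],[[-4,40,0],0]])

```text
clock: 8.75
tcp_pos: [0.4889, -0.2077, 0.2394]
orientation: [-3.136, 0.012, 2.902]
force: [0.9, 0.9, -0.2]
opening: 0.0003
finger_force: 0.0
```

Emit:
drive_tool(increments=[[[0,40,0],0],[[0,40,0],0],[[0,30,0],0],[[0,0,0],0],[[0,0,0],0]])

```text
clock: 9.25
tcp_pos: [0.4866, -0.0907, 0.2344]
orientation: [-3.141, -0.001, 2.914]
force: [0.3, -0.7, 0.3]
opening: 0.0004
finger_force: 0.0
```

Run:
```python
from h import *
g=grab('top'); f=grab('side'); o=np.load('top0.npz')
for k,u,v,z in(('green',400,233,.053),('red',429,229,.053)):
    try:
        c,s=cen(g,k,u,v);print(k,ray(g,*c,z).round(4))
    except Exception as e: print(k,e)
a=cv2.resize(f['color'][190:370,220:400],(540,540),interpolation=cv2.INTER_CUBIC)
cv2.imwrite('pics/end.png',a[:,:,::-1])
```

```text
green [ 0.4918 -0.2416  0.053 ]
red [ 0.5013 -0.3109  0.053 ]
```

View pics/end.png

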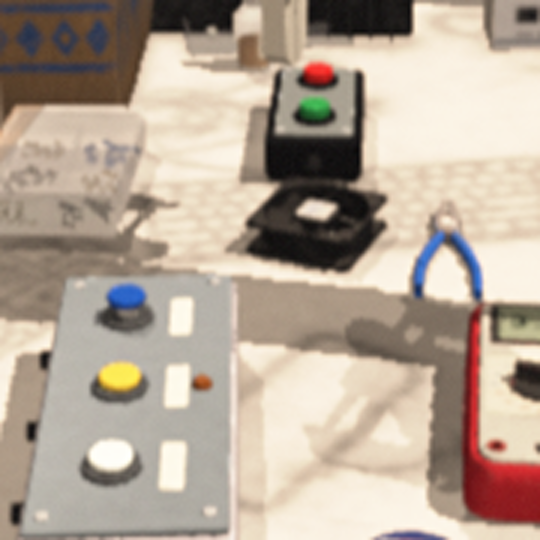

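White (110,455) and yellow (120,378) are home and blue (127,300) is out. Green has sprung back and the box hasn't moved, so I'm handing in.

```bash
python3 -c "
from workcell import arm
print(arm.finish_job())"
```

```text
the job is handed in; nothing more can be done
None
```

I handed the job in at about 9 s: the white then the yellow breaker are pushed home, green start was pressed all the way and sprang back, blue is still out, red was never touched, and the box has not moved; the hand-in returned no verdict.

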